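# Stand a painted plaque and hold the loupe over its rim

## Robot

A 6-joint arm with a two-finger parallel gripper is mounted at the origin on the work surface. World frame = base frame: x ahead of the robot, y to its left, z up, the work surface at z = 0. Lengths are in m, angles in rad, forces in N, time in s.
With the tool pointing down it reaches from about 0.35 to 0.975 m from the base axis. Payload 17.4 kg.
Tool frame: the origin (TCP) lies on the centre line of the jaws, within the pads' length; the fingertips stand 25 mm ahead of it and the grasp point (between the pads) lies 6 mm ahead of it; z points along the fingers, x is the direction in which the jaws open and shut, and the axes are right-handed (so a half turn about z gives the same grasp; the last joint's range is limited). The gripper opens to 85 mm and grips with 20 to 120 N. Pads are 22 mm wide; open, the fingers measure 114 mm over their backs; the gripper's body (76 mm by 85 mm) begins 54 mm behind the grasp point. The pads swing forward as they close: fully open they stand 13 mm farther back than shut.
Start: joints at [1.245, 0.116, 1.442, -0, 1.584, -0.038], TCP at [0.192, 0.647, 0.256] pointing down, gripper open.
Joint ranges: [-2.83, 2.83], [-0.83, 2.19], [0.07, 2.5], [-1.14, 4.28], [0.01, 3], [-2.97, 2.97]. Speed limits (rad/s): [1.89, 1.89, 2.22, 3.14, 3.14, 3.14].

## Interface

Orientations are given as a unit quaternion [x, y, z, w].
In Python, from station import r, vision, job gives the robot as it stands.
- The arm moves only by the tool move_arm, never from a script. Its argument "series" is one flat list of numbers, 4 for each row, row after row: the shift along the world's x, y, z in mm, then the turn about the world's z in degrees. A call has 1 to 20 rows; each row is the pose to reach, as a shift and turn from the pose measured when the call began; what a row does not reach only later rows make up. A row lasts 1/12 s, in which the tool goes at most 41.7 mm and 7.16 degrees, less where a joint would pass 70% of its speed; a pose out of reach is approached as far as the arm can. A call with a gripper value outside its range is refused whole. "hand" is the opening, from 0 (shut) to 1 (fully open), set as the call begins (left out, the last holds). The fingers move at their own pace and stop on an object; "force" is the grip in N (left out, the last holds). Time passes only in rows, so rows that repeat a pose let the fingers close. It gives the time, the measured TCP pose, the force and the opening at its end, in the units of the state.
- r.read_state(): the state, without advancing time (a new reading comes with each control period).
- vision.snapshot(name): name is "scene" or "top"; returns the picture (384x512x3 uint8, red, green, blue); there is no depth.
- vision.get_calibration(name): a dict with "K" (3x3 intrinsics, pixels), "xyz" and "orientation" of the camera in the world. Camera axes: x right, y down, z forward; pixel columns grow to the right and rows downward; lengths in m; the calibration is good to about 2 mm. A picture is of the moment at which its call begins. get_calibration takes no time and is no camera call.
- job.sign_off(): hands the job in, once; it reports no verdict.
The state is a dict: "time_s": time; "joint_positions": joint angles; "joint_vel": joint speeds; "joint_efforts": joint torques, N m; "position": TCP position; "tcp_rot": TCP orientation; "ft_force": force on the tool from outside, world axes, zero at the start; "torque": the same for the moment, N m; "opening": opening from 0.0 (shut) to 1.0 (fully open).
Only numpy, scipy, OpenCV 4.12 (cv2) and the standard library are available. Lean on these libraries where they do the work, as an engineer would, in place of code of your own. Each camera call takes 0.05 s, during which the arm holds its last target.

## Task

Check the top rim of the painted plaque: first take it off the sloping drying rack, stand it upright on its lower long edge inside the white outline of the grey inspection stand, lengthwise along the outline, and let go of it. Then take the loupe by its handle from its rest and hold it level, the lens centred over the plaque's top edge and at the height of the red pointer on the post. Finish while still holding it there, still and touching nothing else with it; leave the pointer, jars, cup, brush and other plaques undisturbed.

Things in the scene. Friction and masses are not known exactly. Their poses are not given: they have to be found in the camera images.
- plaque_center (a point): Centre of the pink plaster plaque with red painted face: 90 long (y), 66 high (z), 20 thick (x, out of the painted face), 130 g. At the start it leans in the rack, its z tilted 40 degrees from vertical so that the top edge lies towards the robot (rack's -x), painted face up and away from the robot. It can be pinched by its thickness over the top edge.
- plaque: The same plaque; origin in the middle of its lower long edge, same axes.
- rack: Fixed wooden drying rack, base 110 x 110 x 10, origin under its centre. The painted face looks to its +x. Ledge under the plaque with a lip 5 high; behind it two rails 11 wide, 36 either side of the middle, reaching 52 up the back. Between them 61 is open: a finger can go behind the plaque, nothing there above the base.
- stand: Fixed inspection stand: grey plate 140 wide (y), 12 thick, reaching from x = -65 to x = +155; origin on the table below the centre of the white outline. At x = +135 a steel post 12 across stands 195 high above the table and carries the red pointer.
- pad_center (a point): Centre of the white outline (40 in x by 112 in y, outer edges) on the stand's upper face, 12 above the table. y is the long direction of the outline; x points to the post.
- focus_mark (a point): Tip of the red pointer, 5 thick, on a collar that was pushed to some height (115 to 160 above the table) on the post; its tip is 102 from the outline's centre, towards the post. Its z is the height at which the lens centre is to be held. The collar slides if pushed with more than about 3 N; do not move it.
- loupe_rest: Fixed wooden rest for the loupe: base 200 x 70 x 8, origin on the table about below the grip point, and two blocks 50 wide, 30 to 33 high, under the ring and the handle's end. Between the blocks 100 of handle is free (45 behind to 55 ahead of the grip point), 22 clear beneath it.
- loupe_grip (a point): Grip point in the middle of the loupe's brown handle: a bar 120 long (65 behind to 55 ahead of this point), 16 wide, 18 high. At the start its centre lies 39 above the table. x points to the lens, z up. The loupe weighs 100 g and lies loose on the rest.
- lens_center (a point): Centre of the loupe's lens, in a black ring 64 in outer diameter and 12 high; it lies 80 from the grip point along the handle, at the same height.
- loupe: The loupe; origin 9 below the grip point, same axes; z is the lens axis.
- spare_plaque_mid (a point): Bystander, loose, in mm: a single pink plaque lying flat (66 x 90 x 20). The point lies about half-way up. Leave it alone.
- brush_mid (a point): Bystander, loose, in mm: a paint brush lying flat, 180 long. The point lies about half-way up. Leave it alone.
- red_jar_mid (a point): Bystander, loose, in mm: a closed red paint jar, 60 across, 70 tall. The point lies about half-way up. Leave it alone.
- teal_jar_mid (a point): Bystander, loose, in mm: a closed teal paint jar with white lid, 60 across, 70 tall. The point lies about half-way up. Leave it alone.
- water_cup_mid (a point): Bystander, loose, in mm: a white ceramic cup, 72 across, 85 tall. The point lies about half-way up. Leave it alone.
- plaque_pair_mid (a point): Bystander, loose, in mm: two pink plaques lying flat, stuck together (66 x 90 x 40). The point lies about half-way up. Leave it alone.
Not all that is in view belongs to the job. What is shaped like the loupe but purple or turquoise is not meant.

How it is judged:
By the outcome, as a careful person would: the job done as asked, in the order asked, and still so for the second after the job is handed in, while the arm keeps its last pose, push and grip.
It also fails if it takes over 64 s, if anything falls off the work surface, if the arm or the gripper's body presses on something with over 40 N, if the wrist force passes 120 N, or if a joint passes its speed limit or range.

## Working session

There is one attempt and no reset: what is moved stays moved. The work goes in short steps, Python scripts to look and compute and a tool call to move; the robot and the scene stay as the last step left them, time stands still between calls to the robot, and variables do not carry over. Pictures are saved under pics/ and viewed, and the job is handed in when it is done.

Besides the shell and the picture viewer there is one more tool, called after ">>>" as name(argument=value, ...) on one line, values as JSON. move_arm: Moves the arm, as the interface text tells. Its arguments: {"type":"object","properties":{"series":{"type":"array"},"hand":{"type":"number"},"force":{"type":"number"}},"required":["series"]}

```bash
ls; mkdir -p pics
python3 - <<'E'
from station import r,vision,job
import cv2
for n in("scene","top"):
    im=vision.snapshot(n); cv2.imwrite(f"pics/{n}0.png",im[:,:,::-1]); print(n,vision.get_calibration(n))
print(r.read_state())
E
```

```text
pics
scene {'K': array([[349.38948741,   0.        , 253.36222614],
       [  0.        , 349.38948741, 194.28722549],
       [  0.        ,   0.        ,   1.        ]]), 'xyz': array([0.92550926, 0.65559566, 0.92983014]), 'orientation': array([ 0.26609862,  0.89056964, -0.35407156, -0.10349186])}
top {'K': array([[483.91203209,   0.        , 247.42629198],
       [  0.        , 483.91203209, 193.08349966],
       [  0.        ,   0.        ,   1.        ]]), 'xyz': array([ 0.31224395, -0.00912767,  1.71623532]), 'orientation': array([-0.69894888,  0.71263772, -0.0431489 ,  0.0419061 ])}
{'time_s': 0.1, 'joint_positions': array([ 1.24519349e+00,  1.16441964e-01,  1.44220151e+00,  3.53896551e-06,
        1.58402037e+00, -3.77741421e-02]), 'joint_vel': array([-0.00175492,  0.00046461, -0.00299681, -0.00083122,  0.00022863,
        0.00029649]), 'joint_efforts': array([ 1.17450370e-03, -7.33661342e+01, -6.33799553e+01,  9.91289824e-06,
        5.19186258e-03, -2.71479445e-05]), 'position': array([0.19155557, 0.64709203, 0.25563144]), 'tcp_rot': array([ 8.01208619e-01,  5.98384878e-01, -4.41926240e-04,  3.02601603e-04]), 'ft_force': array([0.22308775, 0.02733026, 0.52726111]), 'torque': array([-0.02183292,  0.00333687,  0.016506  ]), 'opening': 1.0009564323789313}
```

View pics/scene0.png

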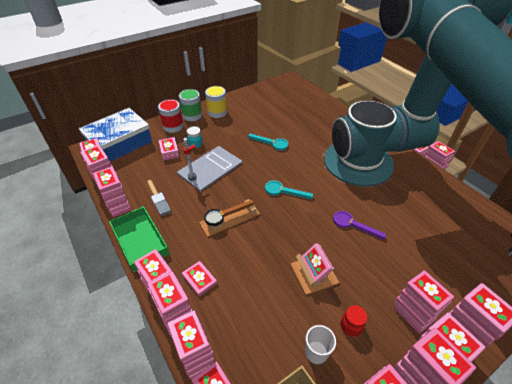

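View pics/top0.png

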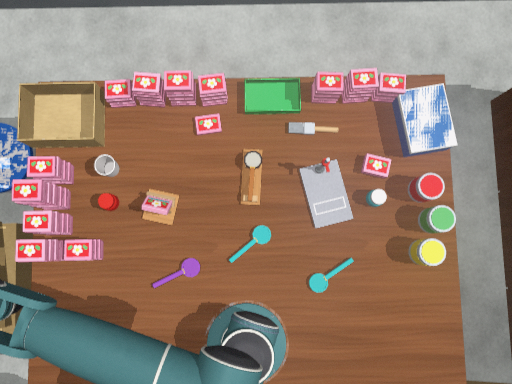

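Top view: the rack with the plaque is at (158,206), the loupe on its rest at (252,178), the stand at (327,193) with its post and red pointer near (325,162). The turquoise and purple loupe shapes at (250,243), (332,275) and (177,272) are decoys. Next I'll check enlarged crops.

Run:
```python
import cv2,numpy as np
t=cv2.imread("pics/top0.png");s=cv2.imread("pics/scene0.png")
def c(im,x,y,w,h,k): return cv2.resize(im[y:y+h,x:x+w],None,fx=k,fy=k,interpolation=cv2.INTER_CUBIC)
a=np.hstack([c(t,130,175,64,64,6),c(t,225,140,64,80,6)[:384]])
b=np.hstack([c(s,284,234,64,64,6),c(s,195,192,70,50,5)[:250,:350] if 0 else cv2.resize(s[190:240,195:265],(384,274))[:274].copy() if 0 else c(s,195,185,64,64,6)])
cv2.imwrite("pics/c1.png",a);cv2.imwrite("pics/c2.png",b)
cv2.imwrite("pics/c3.png",np.hstack([c(t,293,150,64,84,6),c(s,173,130,72,84,5.5)[:504] if 0 else cv2.resize(s[130:214,173:245],(432,504),interpolation=cv2.INTER_CUBIC)]))
```

```text
(no output)
```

View pics/c1.png

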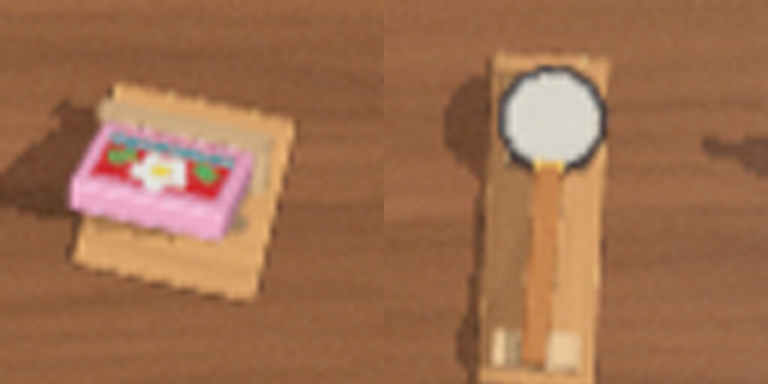

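View pics/c2.png

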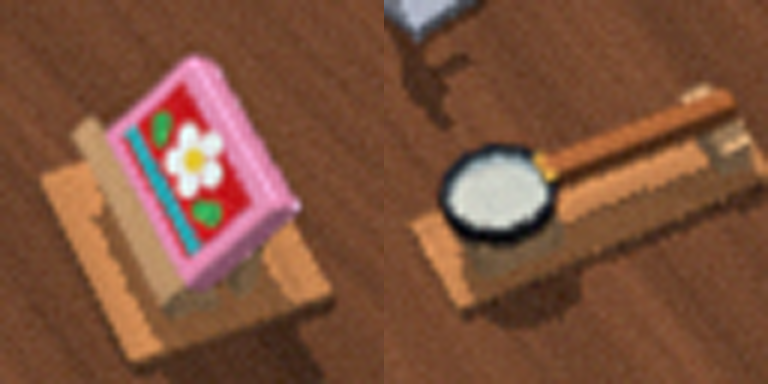

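View pics/c3.png

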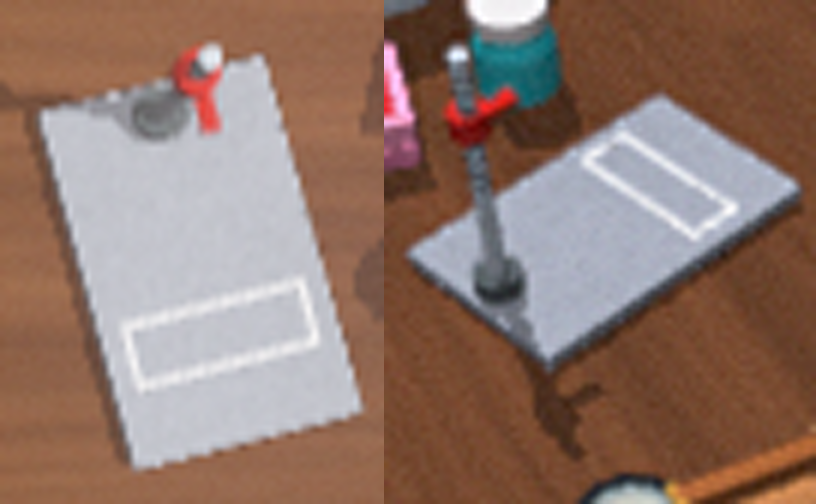

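Crops confirm it: the pink plaque in the wooden rack, the brown-handled black-ring loupe on its wooden rest, and the grey stand with its outline. Now I'll measure.

```bash
cat > h.py <<'E'
import numpy as np,cv2
from scipy.spatial.transform import Rotation as R
from station import r,vision,job
cal={n:vision.get_calibration(n) for n in("scene","top")}
def ray(n,p):
    c=cal[n];d=np.linalg.solve(c["K"],[p[0],p[1],1.]);d=R.from_quat(c["orientation"]).apply(d)
    return c["xyz"],d/np.linalg.norm(d)
def plane(n,p,z):
    o,d=ray(n,p);return o+d*(z-o[2])/d[2]
def tri(ps,pt):
    o1,d1=ray("scene",ps);o2,d2=ray("top",pt)
    a,b=np.linalg.lstsq(np.c_[d1,-d2],o2-o1,rcond=None)[0]
    p,q=o1+a*d1,o2+b*d2
    return (p+q)/2,np.linalg.norm(p-q)
def proj(n,X):
    c=cal[n];v=R.from_quat(c["orientation"]).inv().apply(np.asarray(X)-c["xyz"]);v=c["K"]@v;return v[:2]/v[2]
def mask(im,lo,hi,box):
    h=cv2.cvtColor(im,cv2.COLOR_RGB2HSV);m=cv2.inRange(h,np.array(lo),np.array(hi))
    x,y,w,hh=box;z=np.zeros_like(m);z[y:y+hh,x:x+w]=m[y:y+hh,x:x+w];return z
def big(m):
    c=max(cv2.findContours(m,cv2.RETR_EXTERNAL,cv2.CHAIN_APPROX_NONE)[0],key=cv2.contourArea);M=cv2.moments(c)
    return c[:,0].astype(float),(np.array([M["m10"],M["m01"]])/M["m00"] if M["m00"] else c.mean((0,1)))
E
python3 - <<'E'
from h import *
rd=lambda n:cv2.imread(f"pics/{n}0.png")[:,:,::-1].copy()
T,S=rd("top"),rd("scene")
np.set_printoptions(precision=4,suppress=True)
# flower yellow
def cen(m):
    ys,xs=np.nonzero(m);return np.array([xs.mean(),ys.mean()]),len(xs)
Bt,Bs=(138,190,36,28),(296,238,42,48)
yt,ys=cen(mask(T,(20,120,120),(35,255,255),(148,198,18,12))),cen(mask(S,(20,120,120),(35,255,255),(306,252,20,18)))
print("yellow",yt,ys,tri(ys[0],yt[0]))
tt,ts=mask(T,(82,80,60),(105,255,255),Bt),mask(S,(82,80,60),(105,255,255),Bs)
a,b=cen(tt),cen(ts);print("teal",a,b,tri(b[0],a[0]))
# pointer: red
pt,ps=mask(T,(0,130,90),(8,255,255),(315,150,22,25))|mask(T,(172,130,90),(180,255,255),(315,150,22,25)),mask(S,(0,130,90),(8,255,255),(180,140,26,20))|mask(S,(172,130,90),(180,255,255),(180,140,26,20))
for m in(pt,ps):
    yy,xx=np.nonzero(m);print(list(zip(xx,yy)))
# outline white
for n,im,box in(("top",T,(308,193,42,26)),("scene",S,(205,148,34,28))):
    h=cv2.cvtColor(im,cv2.COLOR_RGB2HSV);x,y,w,hh=box
    v=h[y:y+hh,x:x+w,2];m=np.zeros(im.shape[:2],np.uint8);m[y:y+hh,x:x+w]=(v>215)*255
    yy,xx=np.nonzero(m);pts=np.c_[xx,yy].astype(np.float64)
    W=np.array([plane(n,p,.012)[:2] for p in pts]).astype(np.float32)
    rc=cv2.minAreaRect(W*1000);print(n,len(pts),rc,cv2.boxPoints(rc))
# lens
for n,im,box in(("top",T,(240,145,24,28)),("scene",S,(203,203,24,24))):
    m=mask(im,(0,0,150),(180,60,255),box);k,c=big(m);print(n,"lens",c,cv2.fitEllipse(k.astype(np.float32)))
E
```

```text
yellow (array([156.75, 202.5 ]), 4) (array([314.5   , 259.4167]), 12) (array([0.4845, 0.2935, 0.0819]), np.float64(0.002400221453552433))
teal (array([157.4286, 199.2857]), 7) (array([310.6279, 265.2326]), 43) (array([0.4972, 0.2946, 0.0642]), np.float64(0.001960274549566436))
[(np.int64(325), np.int64(157)), (np.int64(326), np.int64(157)), (np.int64(323), np.int64(158)), (np.int64(324), np.int64(158)), (np.int64(325), np.int64(158)), (np.int64(323), np.int64(159)), (np.int64(324), np.int64(159)), (np.int64(325), np.int64(159)), (np.int64(322), np.int64(160)), (np.int64(323), np.int64(160)), (np.int64(324), np.int64(160)), (np.int64(321), np.int64(161)), (np.int64(322), np.int64(161)), (np.int64(323), np.int64(161)), (np.int64(324), np.int64(161)), (np.int64(322), np.int64(162)), (np.int64(323), np.int64(162)), (np.int64(328), np.int64(162)), (np.int64(329), np.int64(162)), (np.int64(322), np.int64(163)), (np.int64(323), np.int64(163)), (np.int64(324), np.int64(163)), (np.int64(325), np.int64(163)), (np.int64(327), np.int64(163)), (np.int64(328), np.int64(163)), (np.int64(323), np.in
[... 2695 characters left out ...]
3)), (np.int64(186), np.int64(154))]
top 167 ((469.5924987792969, -302.5234375), (44.55234909057617, 113.21563720703125), 12.891239166259766) [[ 435.2485 -252.3122]
 [ 460.507  -362.6743]
 [ 503.9365 -352.7346]
 [ 478.6779 -242.3726]]
scene 89 ((470.8760070800781, -303.2915954589844), (42.80693435668945, 115.71855163574219), 12.970216751098633) [[ 437.0324 -251.7124]
 [ 463.0048 -364.4786]
 [ 504.7196 -354.8708]
 [ 478.7472 -242.1046]]
top lens [252.6008 159.2107] ((252.60296630859375, 159.198486328125), (14.17697811126709, 15.06066608428955), 101.45095825195312)
scene lens [213.5802 216.7308] ((213.57044982910156, 216.7216796875), (10.549276351928711, 14.746796607971191), 81.14550018310547)
```

Run:
```python
from h import *
rd=lambda n:cv2.imread(f"pics/{n}0.png")[:,:,::-1].copy()
T,S=rd("top"),rd("scene")
np.set_printoptions(precision=4,suppress=True)
print("tip",tri((194.4,145.4),(327.8,171.3)))
L,e=tri((213.58,216.73),(252.6,159.2));print("lens",L,e, "ellipse width mm",15*L[2])
for z in(.039,.045):print(z,plane("scene",(213.58,216.73),z),plane("top",(252.6,159.2),z))
h=cv2.cvtColor(T,cv2.COLOR_RGB2HSV)
for y in(170,176,182,188,194,198):print(y,[tuple(int(q) for q in h[y,x]) for x in range(244,260)])
h=cv2.cvtColor(S,cv2.COLOR_RGB2HSV)
for x in(228,236,244,250):print(x,[(y,tuple(int(q) for q in h[y,x])) for y in range(198,218)])
```

```text
tip (array([ 0.5688, -0.279 ,  0.1465]), np.float64(0.0005290417060115307))
lens [ 0.6349 -0.0348  0.0402] 0.0007067567560963805 ellipse width mm 0.6027855682532537
0.039 [ 0.6348 -0.0359  0.039 ] [ 0.6349 -0.0346  0.039 ]
0.045 [ 0.6368 -0.0313  0.045 ] [ 0.6337 -0.0345  0.045 ]
170 [(14, 142, 162), (14, 136, 165), (14, 137, 166), (14, 137, 166), (14, 134, 165), (14, 139, 165), (13, 157, 182), (14, 159, 196), (13, 153, 197), (13, 153, 198), (14, 148, 188), (15, 128, 213), (15, 128, 211), (15, 129, 214), (15, 129, 212), (15, 132, 210)]
176 [(15, 135, 166), (14, 134, 165), (13, 140, 164), (15, 139, 163), (14, 135, 161), (14, 151, 164), (14, 155, 198), (13, 154, 197), (14, 154, 200), (14, 155, 205), (15, 131, 198), (15, 132, 206), (15, 131, 211), (15, 129, 216), (15, 132, 214), (15, 128, 214)]
182 [(14, 134, 167), (13, 134, 166), (14, 143, 160), (14, 132, 159), (14, 143, 157), (13, 162, 175), (13, 154, 199), (13, 155, 199), (14, 152, 199), (14, 152, 189), (15, 131, 209), (15, 129, 209), (15, 130, 215), (15, 132, 216), (15, 128, 216), (15, 128, 214)]
188 [(13, 139, 156), (14, 134, 160),
[... 1888 characters left out ...]
173, 78)), (208, (13, 163, 94)), (209, (13, 152, 156)), (210, (13, 147, 207)), (211, (12, 145, 204)), (212, (13, 155, 199)), (213, (13, 147, 185)), (214, (13, 146, 129)), (215, (13, 147, 120)), (216, (12, 164, 115)), (217, (14, 154, 116))]
250 [(198, (8, 148, 102)), (199, (12, 163, 122)), (200, (11, 158, 178)), (201, (12, 172, 176)), (202, (12, 188, 167)), (203, (11, 186, 129)), (204, (10, 175, 80)), (205, (12, 181, 79)), (206, (14, 137, 112)), (207, (16, 113, 149)), (208, (15, 111, 142)), (209, (15, 111, 126)), (210, (17, 111, 110)), (211, (14, 105, 97)), (212, (17, 115, 100)), (213, (14, 140, 106)), (214, (12, 150, 121)), (215, (13, 142, 117)), (216, (12, 143, 116)), (217, (14, 144, 113))]
```

Run:
```python
from h import *
np.set_printoptions(precision=4,suppress=True)
rd=lambda n:cv2.imread(f"pics/{n}0.png")[:,:,::-1].copy()
T,S=rd("top"),rd("scene")
# subpixel handle centre in top: sat>143 fraction (handle ~153, rest ~133); bright V>180 or left shade ->use S
h=cv2.cvtColor(T,cv2.COLOR_RGB2HSV).astype(float)
P=[]
for y in range(170,200):
    s=h[y,240:264,1];w=np.clip((s-136)/16,0,1);w[:5]=0;w[17:]=0
    x=np.arange(240,264);P.append([(w*x).sum()/w.sum(),y,w.sum()])
P=np.array(P);W=np.array([plane("top",p[:2],.048)[:2] for p in P])
print(P[::5])
f=np.polyfit(W[:,0],W[:,1],1);print("yaw deg",np.degrees(np.arctan(f[0])),"resid",np.std(np.polyval(f,W[:,0])-W[:,1]),"y at lens x",np.polyval(f,.6349))
L=np.array([.6349,-.0346]);
for M in(np.degrees(np.arctan(f[0])),np.degrees(np.arctan2(*(L-W[12:].mean(0))[::-1]))):print(M, L-.08*np.array([np.cos(np.radians(M)),np.sin(np.radians(M))]))
# height of handle: scene top-face centreline pixels at x=236: rows 205.. ; tri with top line
for ps in((236,206.8),(228,209.8),(244,203.8)):
    best=min(((tri(ps,p[:2])[1],)+tuple(tri(ps,p[:2])[0]) for p in P));print(ps,best)
# rack base and plaque
def hull(m):return cv2.minAreaRect(np.argwhere(m)[:,::-1].astype(np.float32))
hh=cv2.cvtColor(T,cv2.COLOR_RGB2HSV)
for n,im,b in(("top",T,(138,188,38,32)),("scene",S,(296,238,42,50))):
    m=mask(im,(150,35,150),(172,255,255),b);k,c=big(m);ap=cv2.approxPolyDP(cv2.convexHull(k.astype(np.float32)),1.2,True)[:,0];print(n,"pink hull",ap.tolist(),c)
m=mask(T,(12,90,175),(20,160,255),(138,184,46,46));k,c=big(m);
for q in cv2.approxPolyDP(cv2.convexHull(k.astype(np.float32)),1.5,True)[:,0]:print("rack",q,plane("top",q,.010)[:2])
```

```text
[[251.6543 170.       5.0625]
 [251.0278 175.       4.5   ]
 [250.2083 180.       6.    ]
 [249.7727 185.       5.5   ]
 [249.3953 190.       5.375 ]
 [249.4762 195.       3.9375]]
yaw deg -5.491283992175415 resid 0.0007449767150110228 y at lens x -0.03290298959413587
-5.491283992175415 [ 0.5553 -0.0269]
-6.393717828404027 [ 0.5554 -0.0257]
(236, 206.8) (np.float64(0.0013773249529620668), np.float64(0.5532908753355176), np.float64(-0.025569377302699092), np.float64(0.04734790034208941))
(228, 209.8) (np.float64(0.0004305656461612424), np.float64(0.5839109197022636), np.float64(-0.02791942975264567), np.float64(0.049373656124311605))
(244, 203.8) (np.float64(0.0005575529648295657), np.float64(0.5247270853937389), np.float64(-0.02124500743342953), np.float64(0.04897416419714534))
top pink hull [[142.0, 204.0], [147.0, 196.0], [171.0, 201.0], [167.0, 213.0], [164.0, 214.0], [142.0, 209.0]] [155.8477 207.9798]
scene pink hull [[316.0, 243.0], [320.0, 246.0], [333.0, 268.0], [315.0, 281.0], [302.0, 255.0]] [316.5666 261.397 ]
rack [149. 189.] [0.54   0.3354]
rack [178. 195.] [0.5165 0.2324]
rack [171. 224.] [0.4141 0.2573]
rack [142. 217.] [0.4407 0.3596]
```

```bash
python3 - <<'E'
from h import *
np.set_printoptions(precision=4,suppress=True)
a=np.radians(-13.7);x=np.array([np.cos(a),np.sin(a)]);y=np.array([-x[1],x[0]]);c=np.array([.4778,.2962])
for nm,s,t in(("FB+y",(315,281.3),(146.6,195.7)),("FB-y",(301.5,255),(171.4,200.8)),("TB+y",(333.4,268.5),(141.7,209.3)),("TF-y",(315.7,242.7),(168.5,209.5)),("yel",(314.5,259.4),(156.75,202.5))):
    p,e=tri(s,t);d=p[:2]-c;print(nm,p,round(e,4),"rack frame",d@x*1e3,d@y*1e3,p[2]*1e3)
# predicted pixels from model
for zc in(70,75.5,80):
  for nm,u,v,w in(("FB+y",10,45,-33),("FB-y",10,-45,-33),("TF+y",10,45,33),("TF-y",10,-45,33),("TB+y",-10,45,33),("TB-y",-10,-45,33)):
    X=-.6+u*.766-w*.643;Z=zc+u*.643+w*.766
    q=np.r_[c+(x*X+y*v)/1e3,Z/1e3];print(zc,nm,proj("scene",q),proj("top",q))
E
cat > z.py <<'E'
import cv2
for n,b,k in(("scene",(290,232,55,62),10),("top",(134,182,50,50),10)):
    im=cv2.imread(f"pics/{n}0.png");x,y,w,h=b;cv2.imwrite(f"pics/z_{n}.png",cv2.resize(im[y:y+h,x:x+w],None,fx=9,fy=9,interpolation=cv2.INTER_NEAREST))
E
python3 z.py
```

```text
FB+y [0.5123 0.3351 0.0482] 0.0022 rack frame 24.341086598728086 45.968197710091744 48.15383064478856
FB-y [0.4922 0.2484 0.0537] 0.0019 rack frame 25.339628591115318 -43.06901195623315 53.658823024005045
TB+y [0.4614 0.3448 0.0834] 0.0002 rack frame -27.44334342172987 43.36839057953681 83.43787879107789
TF-y [0.4555 0.2546 0.0959] 0.0066 rack frame -11.837253580535924 -45.67345759600489 95.89760654687501
yel [0.4845 0.2935 0.0819] 0.0024 rack frame 7.127769785184288 -1.0657585905050138 81.94306681604296
70 FB+y [314.1045 280.9544] [147.2011 194.3377]
70 FB-y [300.5673 255.2815] [172.4519 199.969 ]
70 TF+y [330.4729 266.8657] [141.0394 204.8407]
70 TF-y [315.6251 241.314 ] [167.1418 210.679 ]
70 TB+y [334.704  267.7349] [140.7623 209.62  ]
70 TB-y [319.8012 242.4542] [166.6888 215.4257]
75.5 FB+y [314.3461 279.9575] [146.8745 194.1505]
75.5 FB-y [300.7428 254.2412] [172.2075 199.8001]
75.5 TF+y [330.7907 265.7806] [140.6808 204.6827]
75.5 TF-y [315.8653 240.19  ] [166.8711 210.5405]
75.5 TB+y [335.0352 266.6678] [140.4053 209.4791]
75.5 TB-y [320.0548 241.3488] [166.4184 215.3041]
80 FB+y [314.5453 279.1357] [146.6057 193.9965]
80 FB-y [300.8874 253.3841] [172.0064 199.661 ]
80 TF+y [331.0527 264.8858] [140.3857 204.5526]
80 TF-y [316.0633 239.2636] [166.6483 210.4264]
80 TB+y [335.3082 265.7881] [140.1114 209.3631]
80 TB-y [320.2638 240.4379] [166.1958 215.204 ]
```

View pics/z_scene.png

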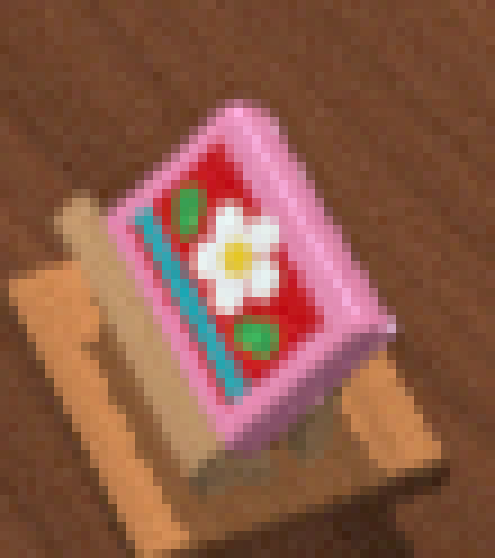

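Run:
```python
from h import *
np.set_printoptions(precision=4,suppress=True)
a=np.radians(-13.7);x=np.array([np.cos(a),np.sin(a)]);y=np.array([-x[1],x[0]]);c=np.array([.4778,.2962])
for nm,s,t in(("yel",(316,260.2),(156.2,203.2)),("yel",(316,260.2),(156.6,202.9))):
    p,e=tri(s,t);d=p[:2]-c;print(nm,p,round(e,4),"rack frame",d@x*1e3,d@y*1e3,p[2]*1e3)
print(r.read_state()["time_s"])
```

```text
yel [0.4819 0.2963 0.0795] 0.001 rack frame 3.9366804644701774 1.073958152547374 79.47469427876102
yel [0.4823 0.2956 0.0792] 0.0007 rack frame 4.542824875677834 0.5043292315040796 79.18225779412302
0.1
```

View pics/z_top.png

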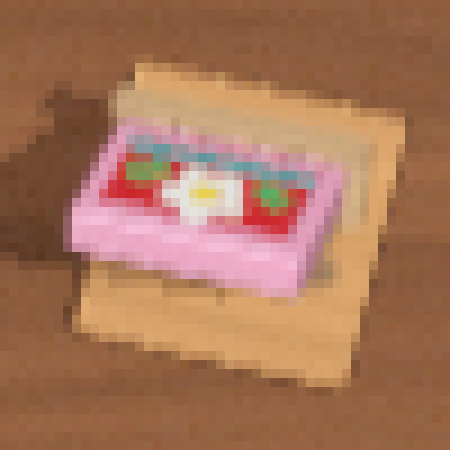

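Measured:
- **Outline:** centre (0.470, −0.303) in both views to 1.5 mm, yaw 12.9°.
- **Pointer tip:** (0.569, −0.279, 0.1465), which lies 102 mm from the outline centre as stated.
- **Lens and grip:** lens (0.635, −0.035, 0.040), grip (0.555, −0.026), loupe yaw about −6.2°.
- **Rack:** centre (0.478, 0.296), yaw −13.7°, with the plaque centre about 67 mm high.

Moving above the plaque.

>>> move_arm(series=[278, -349, 0, -87, 278, -349, 0, -87, 278, -349, 0, -87, 278, -349, 0, -87, 278, -349, 0, -87, 278, -349, 0, -87, 278, -349, 0, -87, 278, -349, 0, -87, 278, -349, 0, -87, 278, -349, 0, -87, 278, -349, 0, -87, 278, -349, 0, -87, 278, -349, 0, -87, 278, -349, 0, -87, 278, -349, 0, -87], hand=0.75)

```text
time_s: 1.35
position: [0.4691, 0.2987, 0.2555]
tcp_rot: [0.993, -0.115, -0.001, -0.0]
ft_force: [0.1, 0.4, 0.1]
opening: 0.755
```

>>> move_arm(series=[0, 0, -40, -0.5, 0, 0, -80, -0.5, 0, 0, -110, -0.5, 0, 0, -125, -0.5, 0, 0, -125, -0.5])

```text
time_s: 1.77
position: [0.4671, 0.2987, 0.1264]
tcp_rot: [0.993, -0.117, -0.003, 0.002]
ft_force: [-1.1, -0.1, -1.0]
opening: 0.754
```

```bash
cat > look.py <<'E'
import sys,cv2,numpy as np
from h import *
tag=sys.argv[1];bs=[int(v) for v in sys.argv[2].split(",")];bt=[int(v) for v in sys.argv[3].split(",")]
o=[]
for n,b in(("scene",bs),("top",bt)):
    im=vision.snapshot(n);cv2.imwrite(f"pics/{tag}_{n}.png",im[:,:,::-1]);x,y,w,h=b
    o.append(cv2.resize(im[y:y+h,x:x+w,::-1],(400,int(400*h/w)),interpolation=cv2.INTER_CUBIC))
H=min(600,max(k.shape[0] for k in o));q=np.zeros((H,800,3),np.uint8)
for i,k in enumerate(o):q[:min(H,k.shape[0]),i*400:i*400+400]=k[:H]
cv2.imwrite(f"pics/{tag}.png",q)
s=r.read_state();print(s["time_s"],s["position"],s["ft_force"],s["opening"])
E
python3 look.py a1 276,214,90,90 125,165,80,80
```

```text
1.8667 [0.46877178 0.29934192 0.13099751] [0.21043949 0.17817495 0.94602293] 0.753581983737262
```

View pics/a1.png

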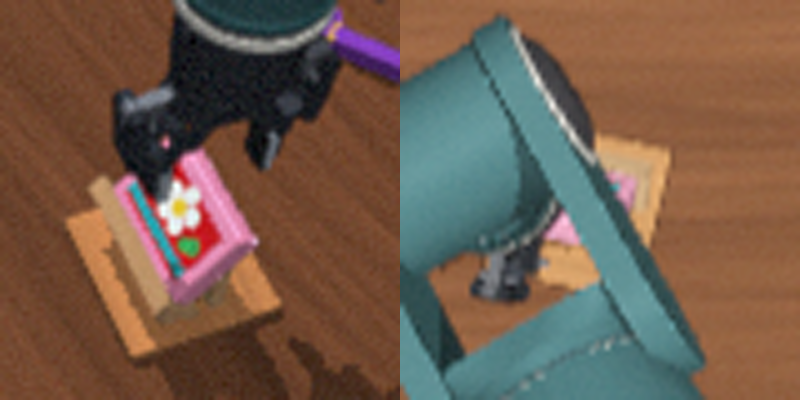

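Run:
```python
from h import *
s=r.read_state();p=s["position"];X=R.from_quat(s["tcp_rot"]).as_matrix()
for d in(.015,.020,.025):
  for k in(.034,.046):
    print(d,k,proj("scene",p+X[:,0]*k+X[:,2]*d),proj("scene",p-X[:,0]*k+X[:,2]*d))
print(np.degrees(np.arctan2(X[1,0],X[0,0])))
```

```text
0.015 0.034 [311.10634975 255.07964223] [333.1338262 248.0683017]
0.015 0.046 [307.14550982 256.34037664] [336.94895975 246.8539456 ]
0.02 0.034 [310.89803555 256.09226146] [332.84686152 249.09105657]
0.02 0.046 [306.95161611 257.35108465] [336.64863926 247.87837098]
0.025 0.034 [310.69128984 257.09725624] [332.56202364 250.10623145]
0.025 0.046 [306.75918644 258.35416113] [336.3505384  248.89522496]
-13.531021383035888
```

Fingers straddle the top edge as predicted: front tip about (312,257), rear about (334,250). Descending.

>>> move_arm(series=[0, 0, -20, 0, 0, 0, -36, 0, 0, 0, -41, 0, 0, 0, -41, 0, 0, 0, -41, 0])

```text
time_s: 2.28
position: [0.4692, 0.2998, 0.0916]
tcp_rot: [0.993, -0.117, -0.0, -0.001]
ft_force: [-0.1, 0.4, 1.0]
opening: 0.747
```

>>> move_arm(series=[3, -1, 0, 0, 6, -2, 0, 0, 9, -3, 0, 0, 12, -4, 0, 0, 14, -4, 0, 0, 14, -4, 0, 0], hand=0.6, force=40)

```text
time_s: 2.78
position: [0.4799, 0.2975, 0.0943]
tcp_rot: [0.993, -0.117, -0.005, -0.001]
ft_force: [-54.4, 3.9, 42.4]
opening: 0.604
```

>>> move_arm(series=[2, 0, 0, 0, 4, -1, 0, 0, 6, -1, 0, 0, 8, -2, 0, 0, 8, -2, 0, 0], hand=0.4)

```text
time_s: 3.2
position: [0.4885, 0.2952, 0.0945]
tcp_rot: [0.993, -0.117, -0.005, -0.001]
ft_force: [-0.2, -0.4, 1.3]
opening: 0.4
```

```bash
python3 look.py a2 276,214,90,90 125,165,80,80
```

```text
3.3 [0.48812377 0.29528787 0.09421682] [0.72961218 0.98990537 0.2815743 ] 0.3995161859470584
```

View pics/a2.png

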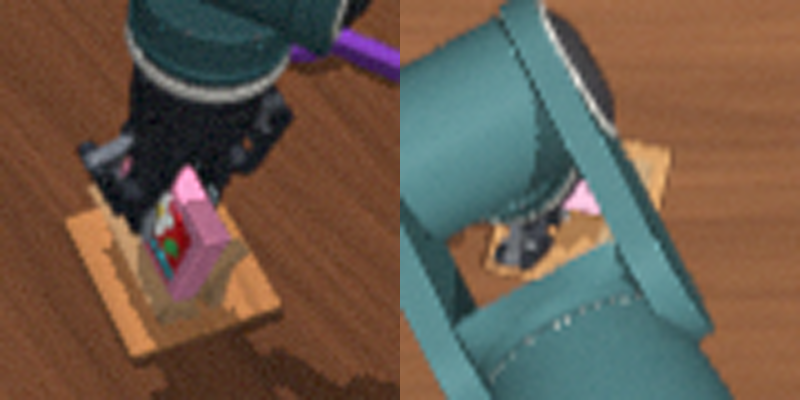

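The plaque has rotated to nearly upright between the fingers, and the force is back near zero. Closing.

>>> move_arm(series=[1, 0, 0, 0, 2, 0, 0, 0, 3, 0, 0, 0, 3, 0, 0, 0, 3, 0, 0, 0, 3, 0, 0, 0], hand=0.0, force=40)

```text
time_s: 3.8
position: [0.4919, 0.2952, 0.0948]
tcp_rot: [0.993, -0.117, -0.004, -0.001]
ft_force: [5.8, -1.6, 3.6]
opening: 0.229
```

```bash
python3 look.py a3 276,214,90,90 125,165,80,80
```

```text
3.9 [0.49187316 0.29522859 0.0947342 ] [ 6.29758209 -1.0662222   2.9190898 ] 0.2332848509593271
```

View pics/a3.png

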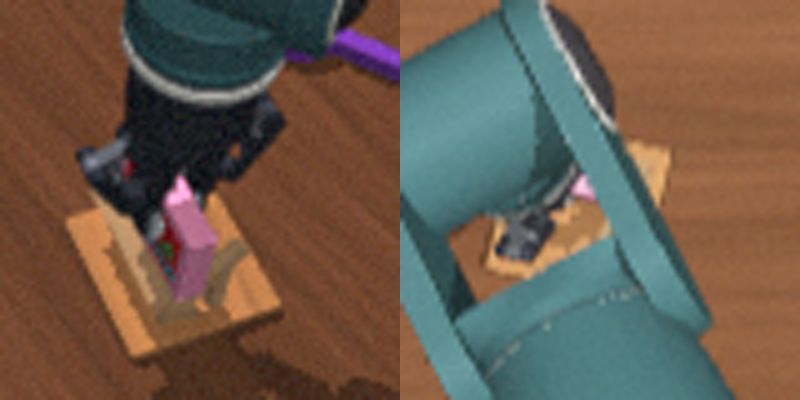

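Opening 0.233 × 85 = 19.8 mm, so the pads lie flush on the plaque and it is upright. Lifting.

>>> move_arm(series=[0, 0, 8, 0, 0, 0, 20, 0, 0, 0, 45, 0, 0, 0, 80, 0, 0, 0, 115, 0, 0, 0, 150, 0, 0, 0, 165, 0, 0, 0, 165, 0, 0, 0, 165, 0], force=60)

```text
time_s: 4.65
position: [0.4918, 0.2953, 0.2603]
tcp_rot: [0.993, -0.117, -0.004, -0.002]
ft_force: [-0.7, 0.2, -2.4]
opening: 0.225
```

```bash
python3 look.py a4 246,144,120,120 105,155,110,110
```

```text
4.75 [0.49142066 0.29503556 0.25809692] [ 0.42422284  0.1007014  -1.58491132] 0.22828618411157728
```

View pics/a4.png

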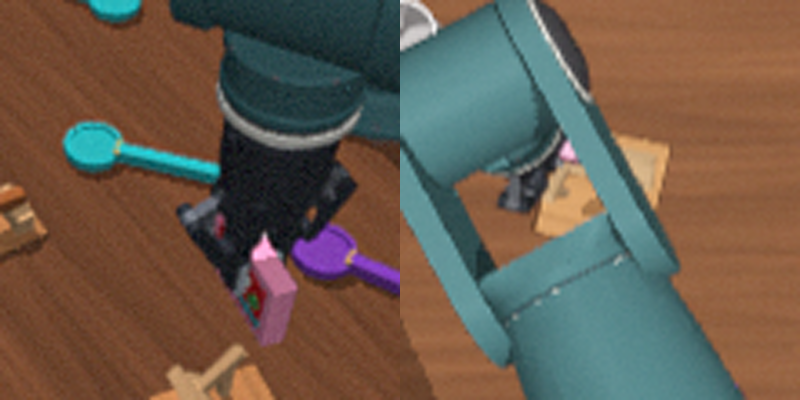

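Run:
```python
import cv2
im=cv2.imread("pics/a4_scene.png")[205:255,300:345];cv2.imwrite("pics/a4z.png",cv2.resize(im,None,fx=12,fy=12,interpolation=cv2.INTER_NEAREST))
from h import *
s=r.read_state();p=s["position"];X=R.from_quat(s["tcp_rot"]).as_matrix()[:,0];Y=np.array([-X[1],X[0],0])
for zb in(.03,.04,.05,.06):
  for yo in(.04,.045,.05): print(zb,yo,"fb",proj("scene",p+X*.01+Y*yo-[0,0,zb]).round(1),"bb",proj("scene",p-X*.01+Y*yo-[0,0,zb]).round(1))
```

```text
0.03 0.04 fb [324.3 242.7] bb [331.6 240.4]
0.03 0.045 fb [325.3 244.3] bb [332.6 242. ]
0.03 0.05 fb [326.2 245.9] bb [333.6 243.5]
0.04 0.04 fb [323.7 245.1] bb [331.  242.8]
0.04 0.045 fb [324.7 246.7] bb [331.9 244.3]
0.04 0.05 fb [325.6 248.3] bb [332.9 245.9]
0.05 0.04 fb [323.1 247.4] bb [330.3 245.1]
0.05 0.045 fb [324.1 249. ] bb [331.3 246.7]
0.05 0.05 fb [325.  250.6] bb [332.3 248.3]
0.06 0.04 fb [322.6 249.7] bb [329.7 247.4]
0.06 0.045 fb [323.5 251.3] bb [330.7 249. ]
0.06 0.05 fb [324.4 252.9] bb [331.6 250.6]
```

View pics/a4z.png

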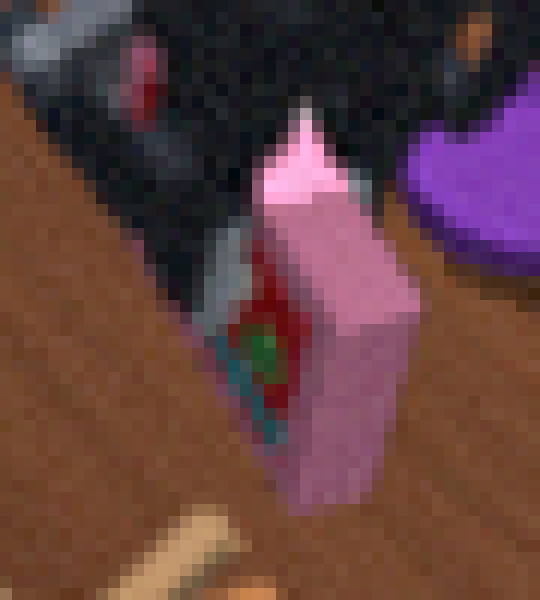

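The plaque is held upright: its vertical edge projects at the right length and slope, and its bottom is about 44 mm below the TCP. Carrying it to the stand.

>>> move_arm(series=[-1, -20, 5, 2, -3, -55, 5, 4, -4, -95, 5, 6, -6, -135, 5, 8, -7, -175, 5, 10, -9, -215, 5, 12, -10, -255, 5, 14, -12, -295, 5, 16, -13, -335, 5, 18, -15, -375, 5, 20, -16, -415, 5, 22, -18, -455, 5, 24, -19, -495, 5, 25, -20, -530, 5, 26, -21, -560, 5, 26.4, -21.5, -580, 5, 26.4, -21.5, -592, 5, 26.4, -21.5, -596, 0, 26.4, -21.5, -596, 0, 26.4, -21.5, -596, 0, 26.4])

```text
time_s: 6.42
position: [0.4699, -0.2999, 0.2571]
tcp_rot: [0.994, 0.113, -0.006, -0.0]
ft_force: [-0.2, 0.4, -1.1]
opening: 0.224
```

```bash
python3 look.py a5 160,90,110,110 280,135,100,100
python3 - <<'E'
from h import *
s=r.read_state();X=R.from_quat(s["tcp_rot"]).as_matrix();print(X[:,2],np.degrees(np.arctan2(X[1,0],X[0,0])))
E
```

```text
6.5167 [ 0.47013571 -0.29980286  0.25803142] [ 0.2244397  -0.51212142 -1.57526432] 0.2255750393761302
[-0.01001081 -0.00151689 -0.99994874] 13.010486240898176
```

View pics/a5.png

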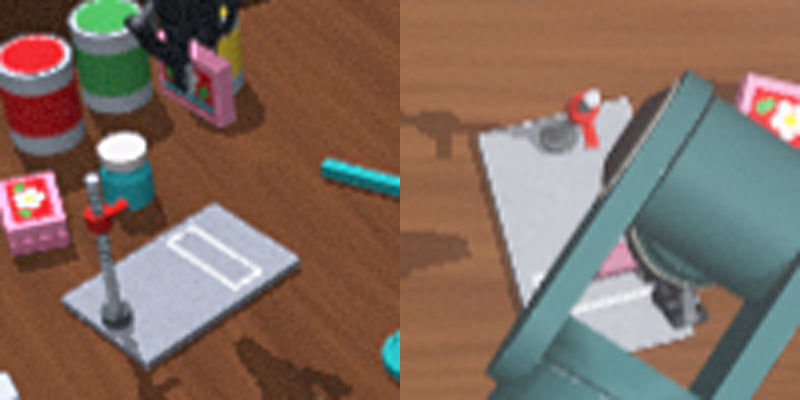

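Run:
```python
from h import *
np.set_printoptions(precision=3,suppress=True)
for z in(.35,.4,.45,.5,.55):print(z,plane("top",(332,178),z)[:2],plane("top",(340,162),z)[:2],plane("top",(353,153),z)[:2])
im=cv2.imread("pics/a5_scene.png");cv2.imwrite("pics/a5b.png",cv2.resize(im[0:200,100:400],None,fx=2.6,fy=2.6))
```

```text
0.35 [ 0.516 -0.255] [ 0.562 -0.28 ] [ 0.588 -0.319]
0.4 [ 0.509 -0.246] [ 0.553 -0.27 ] [ 0.577 -0.307]
0.45 [ 0.501 -0.237] [ 0.544 -0.26 ] [ 0.567 -0.296]
0.5 [ 0.494 -0.228] [ 0.535 -0.25 ] [ 0.557 -0.285]
0.55 [ 0.486 -0.219] [ 0.525 -0.241] [ 0.547 -0.273]
```

View pics/a5b.png

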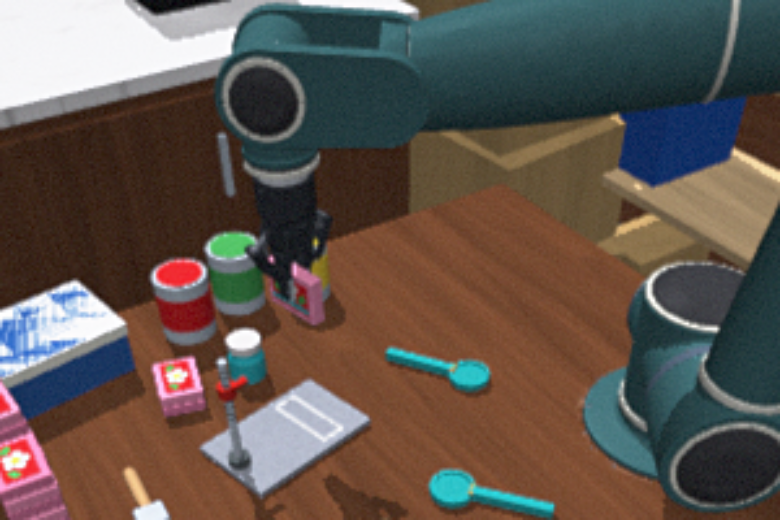

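>>> move_arm(series=[0, -1, -20, 0, 0, -1, -50, 0, 0, -1, -85, 0, 0, -1, -120, 0, 0, -1, -150, 0, 0, -1, -172, 0, 0, -1, -185, 0, 0, -1, -190, 0, 0, -1, -190, 0, 0, -1, -190, 0])

```text
time_s: 7.35
position: [0.4708, -0.3009, 0.0695]
tcp_rot: [0.994, 0.114, -0.004, 0.001]
ft_force: [0.4, 0.4, -0.4]
opening: 0.225
```

```bash
python3 look.py a6 180,120,70,70 290,145,80,80
```

```text
7.45 [ 0.47084689 -0.30116543  0.06981158] [-0.10066202  0.11941889 -0.49192384] 0.22848067511495734
```

View pics/a6.png

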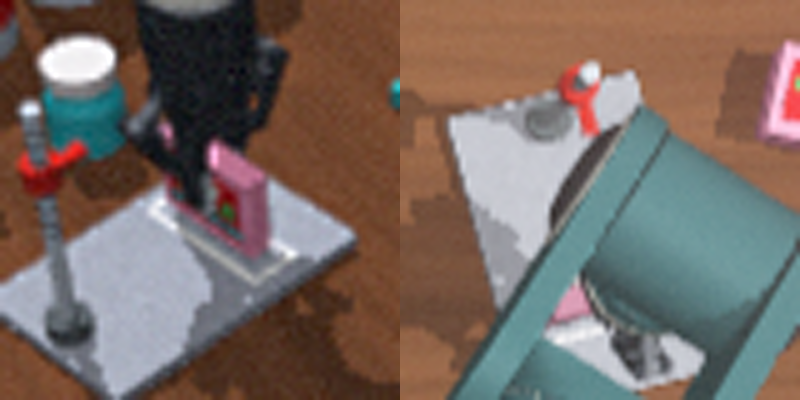

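>>> move_arm(series=[0, 0, -3, 0, 0, 0, -6, 0, 0, 0, -8, 0, 0, 0, -9, 0, 0, 0, -10, 0, 0, 0, -10, 0])

```text
time_s: 7.95
position: [0.4708, -0.3012, 0.0604]
tcp_rot: [0.994, 0.113, -0.004, 0.001]
ft_force: [-4.1, 1.7, 8.3]
opening: 0.227
```

>>> move_arm(series=[0, 0, -1, 0, 0, 0, -1, 0, 0, 0, -1, 0])

```text
time_s: 8.2
position: [0.4709, -0.3012, 0.0604]
tcp_rot: [0.994, 0.113, -0.004, 0.001]
ft_force: [-6.6, 4.8, 12.7]
opening: 0.224
```

```bash
python3 look.py a7 180,120,70,70 290,145,80,80
```

```text
8.3 [ 0.47088725 -0.30124047  0.0604099 ] [-5.93451148  4.07736408 12.64032729] 0.2230110302557415
```

View pics/a7.png

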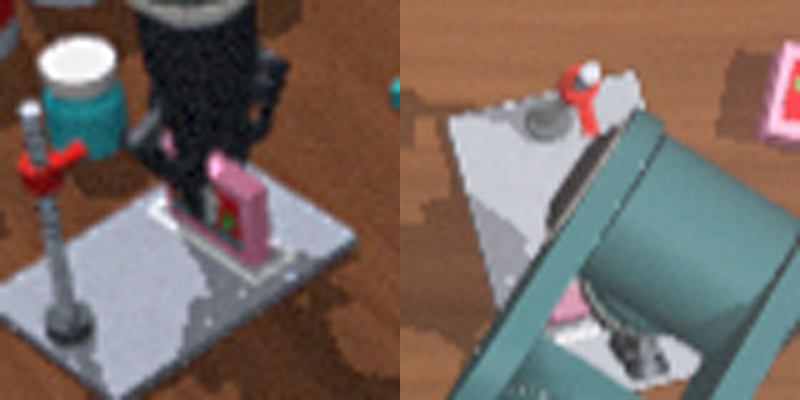

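The plaque is on the plate (contact force 8 to 12 N) and inside the outline. Easing the load and releasing.

>>> move_arm(series=[0, 0, 0.5, 0, 0, 0, 0.5, 0], force=20)

```text
time_s: 8.47
position: [0.471, -0.3013, 0.0612]
tcp_rot: [0.994, 0.113, -0.004, 0.001]
ft_force: [0.0, 0.2, 0.2]
opening: 0.222
```

>>> move_arm(series=[0, 0, 0, 0, 0, 0, 0, 0, 0, 0, 0, 0, 0, 0, 0, 0], hand=0.5)

```text
time_s: 8.8
position: [0.471, -0.3013, 0.0611]
tcp_rot: [0.994, 0.113, -0.004, 0.001]
ft_force: [-0.1, -0.1, -0.8]
opening: 0.5
```

```bash
python3 look.py a8 180,120,70,70 290,145,80,80
```

```text
8.9 [ 0.4709503  -0.30131836  0.06107439] [-0.4358737   0.52189112 -0.40402669] 0.4971153832698006
```

View pics/a8.png

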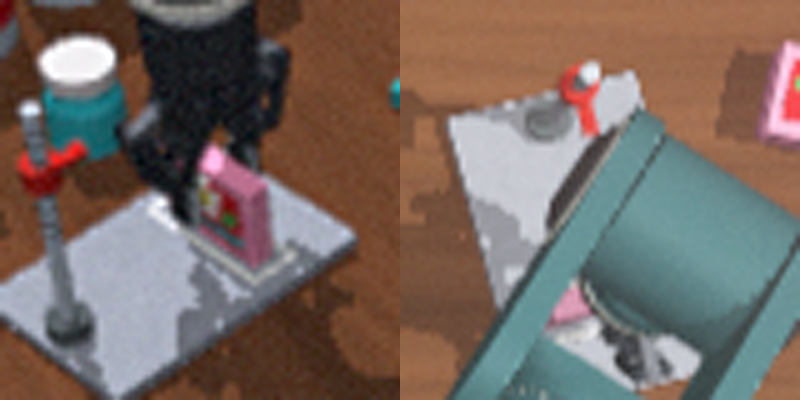

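>>> move_arm(series=[0, 0, 5, 0, 0, 0, 15, 0, 0, 0, 35, 0, 0, 0, 70, 0, 0, 0, 110, 0, 0, 0, 150, 0, 0, 0, 185, 0, 0, 0, 200, 0, 0, 0, 200, 0])

```text
time_s: 9.65
position: [0.4717, -0.3018, 0.2666]
tcp_rot: [0.994, 0.113, -0.002, 0.003]
ft_force: [0.4, -0.5, -0.1]
opening: 0.5
```

>>> move_arm(series=[84, 275, -10, -109.2, 84, 275, -10, -109.2, 84, 275, -10, -109.2, 84, 275, -10, -109.2, 84, 275, -10, -109.2, 84, 275, -10, -109.2, 84, 275, -10, -109.2, 84, 275, -10, -109.2, 84, 275, -10, -109.2, 84, 275, -10, -109.2, 84, 275, -10, -109.2, 84, 275, -10, -109.2, 84, 275, -10, -109.2, 84, 275, -10, -109.2, 84, 275, -10, -109.2, 84, 275, -10, -109.2, 84, 275, -10, -109.2, 84, 275, -10, -109.2])

```text
time_s: 11.15
position: [0.5554, -0.0268, 0.256]
tcp_rot: [-0.669, 0.743, 0.004, -0.001]
ft_force: [-0.0, -1.0, 0.2]
opening: 0.502
```

```bash
python3 look.py a9 170,120,100,100 230,135,125,125
python3 - <<'E'
from h import *
s=r.read_state();X=R.from_quat(s["tcp_rot"]).as_matrix();print(X[:,2],np.degrees(np.arctan2(X[1,0],X[0,0])),s["joint_positions"])
E
```

```text
11.25 [ 0.55554685 -0.02676803  0.25621808] [0.04994709 0.23288671 0.24119549] 0.49798154844358855
[-0.00624529  0.0045996  -0.99996992] -95.98139359411287 [-0.09590599 -0.14001446  1.6954963   0.00398139  1.59276779  1.57934644]
```

View pics/a9.png

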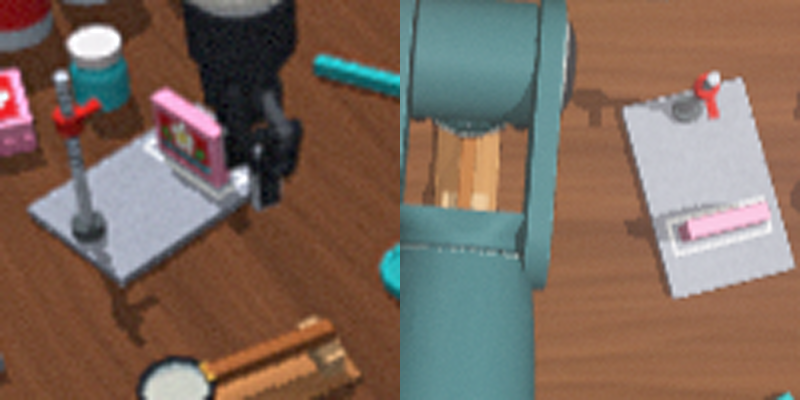

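The plaque stands upright in the outline. I'll measure its top edge, then pick up the loupe.

Run:
```python
from h import *
np.set_printoptions(precision=1,suppress=True)
T=cv2.imread("pics/a9_top.png")[:,:,::-1].copy()
m=mask(T,(140,30,190),(178,255,255),(308,190,46,34))
yy,xx=np.nonzero(m);W=np.array([plane("top",p,.078)[:2] for p in np.c_[xx,yy]])*1e3
rc=cv2.minAreaRect(W.astype(np.float32));print(len(xx),rc,W.mean(0))
S=cv2.imread("pics/a9_scene.png");cv2.imwrite("pics/a9s.png",cv2.resize(S[135:178,195:240],None,fx=12,fy=12,interpolation=cv2.INTER_NEAREST))
T=T[:,:,::-1];cv2.imwrite("pics/a9t.png",cv2.resize(T[185:225,300:355],None,fx=12,fy=12,interpolation=cv2.INTER_NEAREST))
a=np.radians(12.9);X=np.array([np.cos(a),np.sin(a),0]);Y=np.array([-X[1],X[0],0])
for q in((1,1),(1,-1),(-1,1)):
    P=np.array([.4703,-.3028,.078])+X*.01*q[0]+Y*.045*q[1];print(q,proj("scene",P),proj("top",P))
```

```text
164 ((470.27703857421875, -302.34100341796875), (21.44161033630371, 88.8014144897461), 12.906499862670898) [ 469.8 -301.6]
(1, 1) [222.9 153.7] [319.  203.5]
(1, -1) [207.2 143.3] [344.5 197.1]
(-1, 1) [226.8 151.2] [320.5 209.2]
```

View pics/a9t.png

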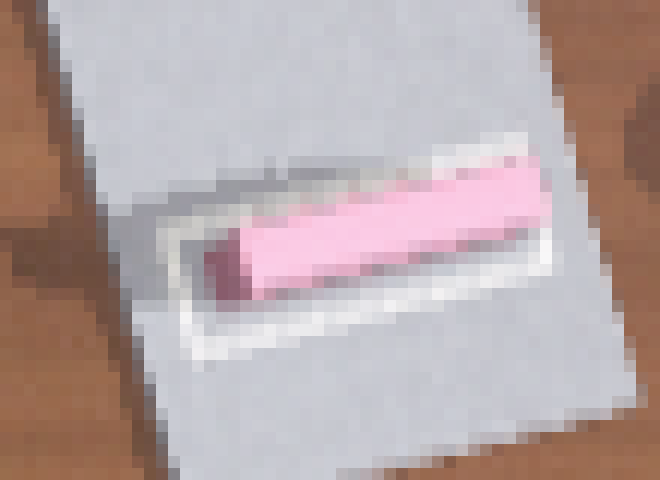

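View pics/a9s.png

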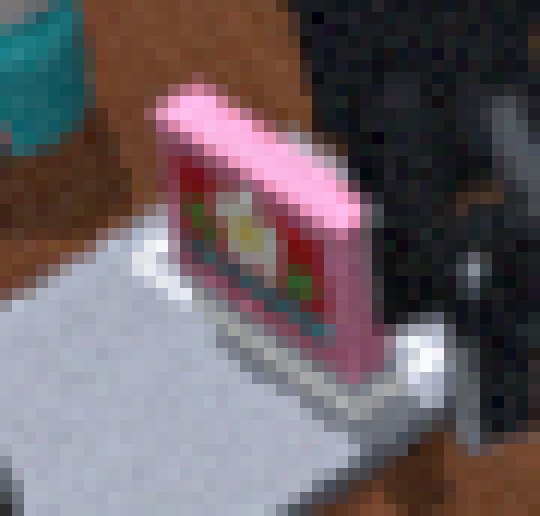

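Plaque top centre measured at (0.470, −0.3025), yaw 12.9°, standing inside the outline. Descending to the loupe.

>>> move_arm(series=[0, 1, -30, 0, 0, 1, -70, 0, 0, 1, -105, 0, 0, 1, -130, 0, 0, 1, -145, 0, 0, 1, -150, 0, 0, 1, -150, 0, 0, 1, -150, 0])

```text
time_s: 11.92
position: [0.5559, -0.0258, 0.1072]
tcp_rot: [-0.67, 0.743, 0.003, -0.001]
ft_force: [-0.6, 0.7, 0.7]
opening: 0.499
```

```bash
python3 look.py b1 190,170,80,80 225,135,60,75
```

```text
12.0167 [ 0.55623587 -0.02581916  0.10786044] [ 0.14824809 -0.73927087 -0.25631361] 0.49949556592866945
```

View pics/b1.png

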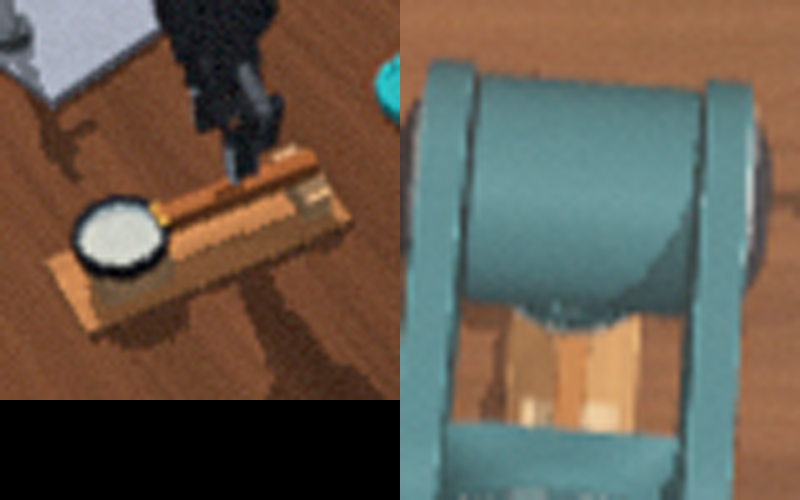

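>>> move_arm(series=[-0.5, 0, -15, 0, -0.5, 0, -30, 0, -0.5, 0, -45, 0, -0.5, 0, -55, 0, -0.5, 0, -61, 0, -0.5, 0, -61, 0, -0.5, 0, -61, 0])

```text
time_s: 12.6
position: [0.556, -0.0258, 0.0475]
tcp_rot: [-0.67, 0.743, 0.003, 0.0]
ft_force: [-0.2, -0.5, 0.2]
opening: 0.501
```

```bash
python3 look.py b2 190,170,80,80 225,135,60,75
```

```text
12.7 [ 0.55619703 -0.0258786   0.04786103] [ 0.2934427  -0.45721585  0.30105858] 0.5006377972894815
```

View pics/b2.png

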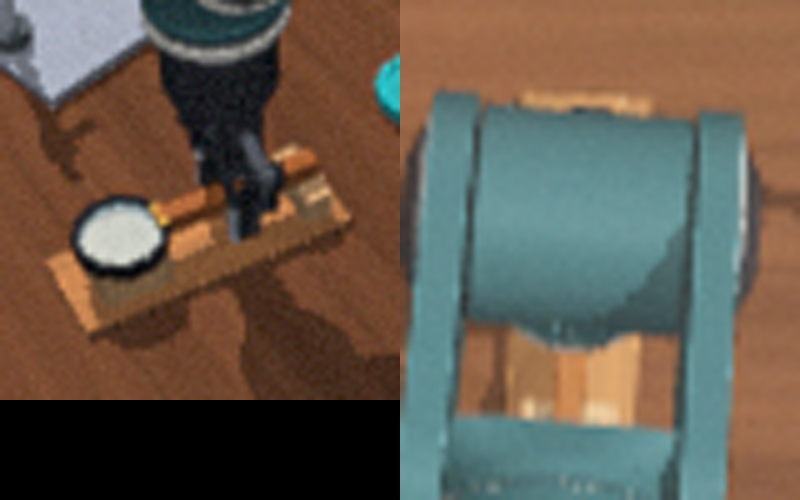

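The fingers straddle the handle and touch nothing. Closing.

>>> move_arm(series=[0, 0, -1, 0, 0, 0, -1, 0, 0, 0, -1, 0, 0, 0, -1, 0, 0, 0, -1, 0, 0, 0, -1, 0], hand=0.0, force=60)

```text
time_s: 13.2
position: [0.5566, -0.0259, 0.0477]
tcp_rot: [-0.67, 0.743, 0.002, 0.001]
ft_force: [-2.4, -0.1, 6.3]
opening: 0.173
```

>>> move_arm(series=[0, 0, 4, 0, 0, 0, 10, 0, 0, 0, 25, 0, 0, 0, 50, 0, 0, 0, 85, 0, 0, 0, 120, 0, 0, 0, 145, 0, 0, 0, 150, 0, 0, 0, 150, 0, 0, 0, 150, 0])

```text
time_s: 14.03
position: [0.5563, -0.0259, 0.197]
tcp_rot: [-0.67, 0.743, 0.002, 0.0]
ft_force: [-0.0, -0.4, -2.2]
opening: 0.178
```

```bash
python3 look.py b3 170,130,100,100 225,115,60,75;  python3 - <<'E'
from h import *
s=r.read_state();X=R.from_quat(s["tcp_rot"]).as_matrix();print(X[:,2],np.degrees(np.arctan2(X[1,0],X[0,0])),s["torque"])
E
```

```text
14.1333 [ 0.55599364 -0.02588216  0.19591929] [ 0.18199121 -1.12837613 -1.65227368] 0.17376022816977021
[-0.00422002  0.00432007 -0.99998176] -95.94368427902991 [-0.05970296 -0.01455925  0.01778716]
```

View pics/b3.png

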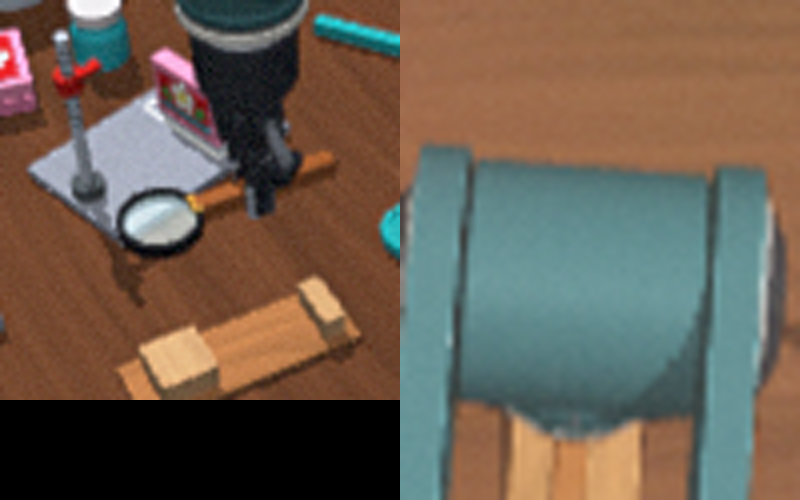

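```bash
cat > lens.py <<'E'
import sys
from h import *
np.set_printoptions(precision=4,suppress=True)
def lensfit(im,box,vmax=60):
    # black ring outer outline -> hull -> ellipse
    x,y,w,h=box;g=cv2.cvtColor(im,cv2.COLOR_RGB2HSV)[y:y+h,x:x+w,2]
    m=(g<vmax).astype(np.uint8)*255
    k=max(cv2.findContours(m,cv2.RETR_EXTERNAL,cv2.CHAIN_APPROX_NONE)[0],key=cv2.contourArea)[:,0].astype(np.float32)
    return cv2.fitEllipse(cv2.convexHull(k)),len(k)
E
python3 - <<'E'
from lens import *
S=cv2.imread("pics/b3_scene.png")[:,:,::-1].copy()
e,n=lensfit(S,(196,174,27,24));print(e,n,e[0][0]+196,e[0][1]+174)
p=np.array([.556,-.02588,.19592]);yaw=np.radians(-95.94+90)
u=np.array([np.cos(yaw),np.sin(yaw),0])
for dz in(-.0147,-.0087,-.0027):
    print("lens",proj("scene",p+u*.0795+[0,0,-.0087]+[0,0,dz+.0087]))
for dz in(-.009,0,.009):print("end",proj("scene",p-u*.0655+[0,0,dz-.0087]))
cv2.imwrite("pics/b3z.png",cv2.resize(S[160:205,195:260,::-1],None,fx=12,fy=12,interpolation=cv2.INTER_NEAREST))
E
```

```text
((14.31810188293457, 13.204397201538086), (13.450421333312988, 21.321332931518555), 73.3150405883789) 51 210.31810188293457 187.2043972015381
lens [209.6826 186.9263]
lens [209.492  185.5209]
lens [209.2998 184.1038]
end [252.6141 172.4042]
end [252.5978 170.2961]
end [252.5812 168.1626]
```

View pics/b3z.png

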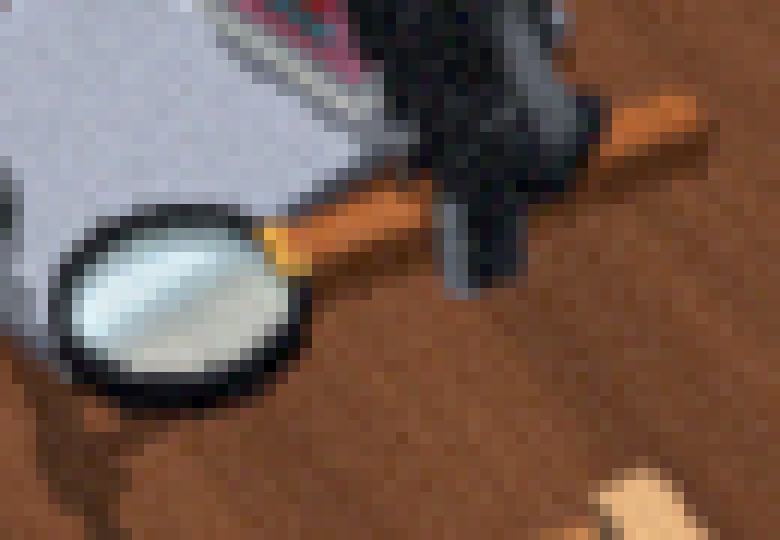

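The loupe hangs level: the lens and handle-end pixels match the level prediction to within about 1 px. Moving it in from the robot side, clear of the post.

>>> move_arm(series=[-15, 0, 0, 0, -45, -2, 0, 0, -80, -12, 0, 0, -110, -32, 0, 2, -135, -60, 0, 4, -150, -92, 0, 6, -160, -127, 0, 9, -163, -162, 0, 12, -163, -197, 0, 15, -163, -230, 0, 17, -163, -258, 0, 18.8, -163, -278, 0, 18.8, -163, -290, 0, 18.8, -163, -294, 0, 18.8, -163, -294, 0, 18.8, -163, -294, 0, 18.8])

```text
time_s: 15.47
position: [0.393, -0.319, 0.1955]
tcp_rot: [0.782, -0.623, -0.003, 0.0]
ft_force: [-0.3, 0.7, -1.1]
opening: 0.175
```

```bash
python3 look.py b4 160,90,100,100 280,135,100,100;  python3 - <<'E'
from h import *
s=r.read_state();X=R.from_quat(s["tcp_rot"]).as_matrix();print(X[:,2],np.degrees(np.arctan2(X[1,0],X[0,0])),s["torque"])
E
```

```text
15.5667 [ 0.39317442 -0.31887793  0.19591055] [-0.22009508 -0.25199506 -1.34837819] 0.17717439436624519
[-0.00529943  0.0028369  -0.99998193] -77.08993430175698 [ 0.02142889  0.00201831 -0.02345522]
```

View pics/b4.png

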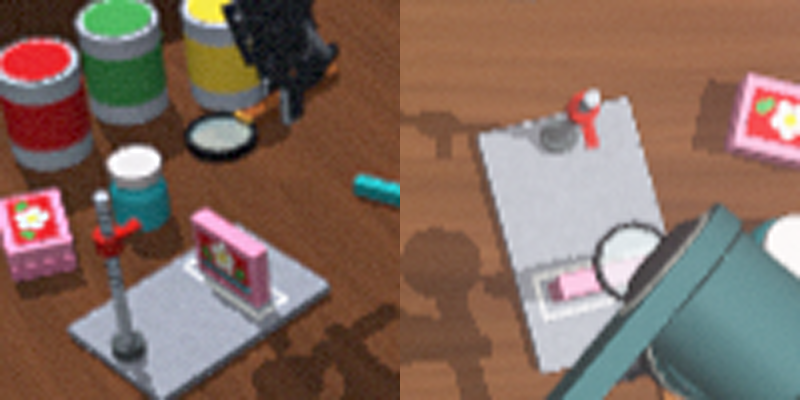

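>>> move_arm(series=[0, -1, -6, 0, 0, -1, -16, 0, 0, -1, -28, 0, 0, -1, -37, 0, 0, -1, -41, 0, 0, -1, -41, 0, 0, -1, -41, 0])

```text
time_s: 16.15
position: [0.3931, -0.3198, 0.1547]
tcp_rot: [0.782, -0.623, -0.003, 0.001]
ft_force: [1.2, -0.4, -1.0]
opening: 0.174
```

```bash
python3 look.py b5 160,90,100,100 280,135,100,100;  python3 - <<'E'
from lens import *
s=r.read_state();X=R.from_quat(s["tcp_rot"]).as_matrix();yaw=np.arctan2(X[1,0],X[0,0])+np.pi/2
u=np.array([np.cos(yaw),np.sin(yaw),0]);L=s["position"]+u*.079+[0,0,-.0087];print("yaw",np.degrees(yaw),"tilt",X[:2,2],"lens pred",L,proj("scene",L),proj("top",L))
for n,b in(("scene",(195,110,45,45)),("top",(318,183,40,40))):
    im=cv2.imread(f"pics/b5_{n}.png");x,y,w,h=b;cv2.imwrite(f"pics/b5z_{n}.png",cv2.resize(im[y:y+h,x:x+w],None,fx=12,fy=12,interpolation=cv2.INTER_NEAREST))
E
```

```text
16.25 [ 0.39332656 -0.32004133  0.15535855] [ 0.40231699 -0.34757731 -1.51655554] 0.17639041559877708
yaw 12.9066409266037 tilt [-0.0049  0.0025] lens pred [ 0.4703 -0.3024  0.1467] [215.4555 132.7341] [336.1145 201.0334]
```

View pics/b5.png

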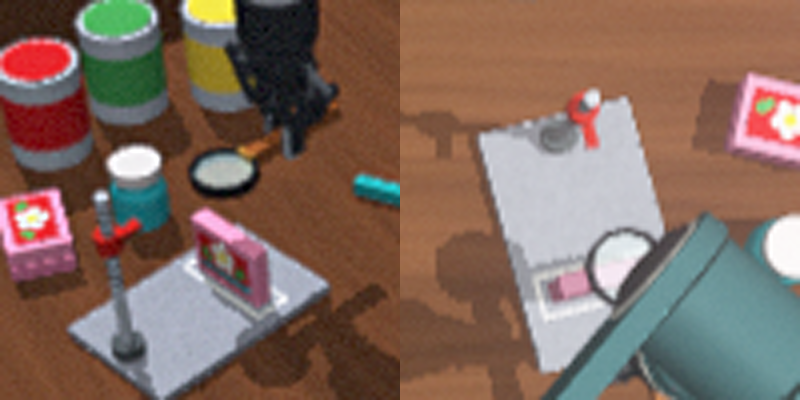

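View pics/b5z_scene.png

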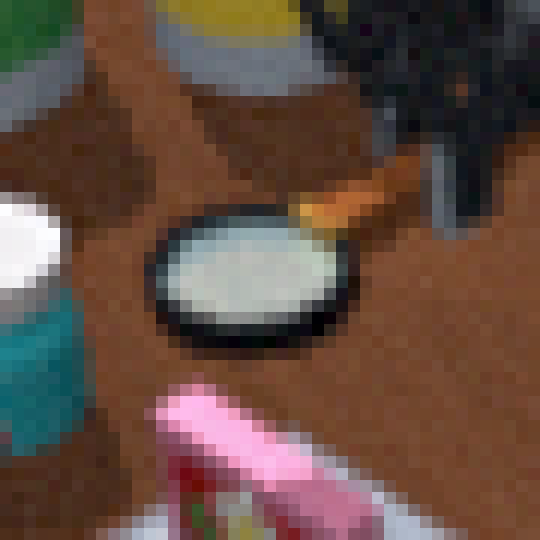

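View pics/b5z_top.png

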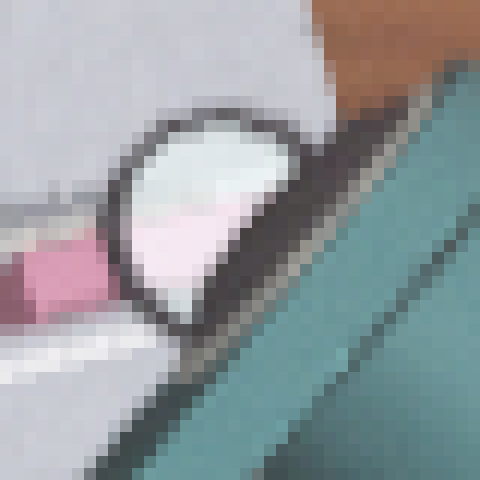

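Run:
```python
from h import *
for z in(.140,.143,.1465,.150,.153):print(z,proj("scene",(.5697,-.280,z)),proj("top",(.5697,-.280,z)))
S=cv2.imread("pics/b5_scene.png");cv2.imwrite("pics/ps.png",cv2.resize(S[138:160,178:202],None,fx=22,fy=22,interpolation=cv2.INTER_NEAREST))
S=cv2.imread("pics/b5_top.png");cv2.imwrite("pics/pt.png",cv2.resize(S[153:176,315:337],None,fx=22,fy=22,interpolation=cv2.INTER_NEAREST))
```

```text
0.14 [194.20728248 146.76742212] [327.71497389 171.41856563]
0.143 [194.09997906 146.10614097] [327.86556843 171.26868111]
0.1465 [193.97431461 145.33170584] [328.04197506 171.09310618]
0.15 [193.84813329 144.55408546] [328.21915437 170.91676223]
0.153 [193.73956409 143.88500358] [328.37164118 170.76499435]
```

View pics/ps.png

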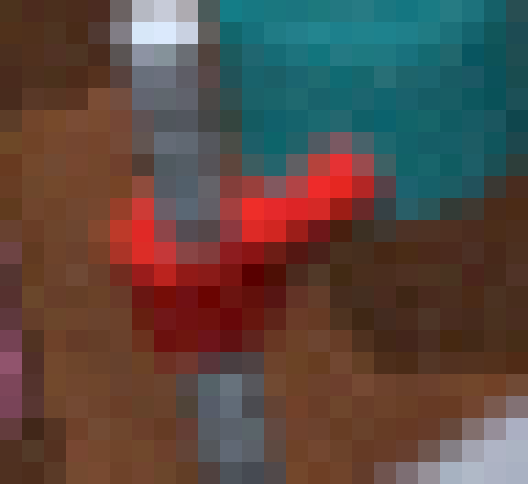

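View pics/pt.png

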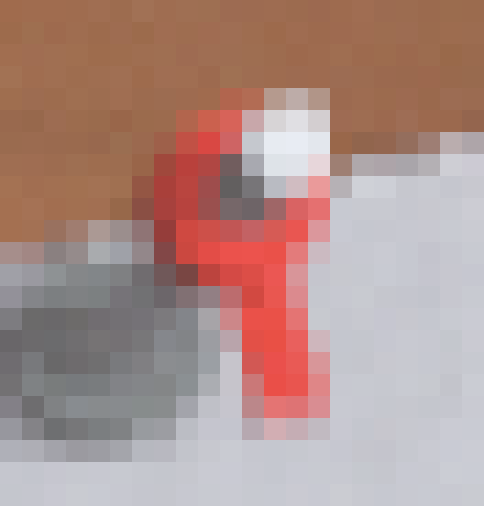

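The lens centre matches the prediction to within 0.3 px in both views. Both estimates of the pointer tip put it at 145 to 146.5 mm, so I'll lower the loupe 1 mm and settle.

>>> move_arm(series=[0, 0, -1, 0, 0, 0, -1, 0, 0, 0, -1, 0, 0, 0, -1, 0, 0, 0, -1, 0, 0, 0, -1, 0])

```text
time_s: 16.75
position: [0.3933, -0.32, 0.1544]
tcp_rot: [0.782, -0.623, -0.003, 0.001]
ft_force: [-0.2, 0.9, -1.3]
opening: 0.172
```

```bash
python3 look.py b6 130,60,250,250 80,90,330,200; python3 -c "
from h import *
s=r.read_state();print(s['position'],s['joint_vel'],s['ft_force'])"
```

```text
16.85 [ 0.39332229 -0.32002588  0.15438657] [-1.2014502   0.57340702 -1.65802073] 0.17310573930041792
[ 0.39332229 -0.32002588  0.15438657] [ 2.84584401e-06  6.30862118e-04 -1.35081452e-03 -1.53306103e-04
  2.13154965e-04 -5.41441845e-04] [-1.2014502   0.57340702 -1.65802073]
```

View pics/b6.png

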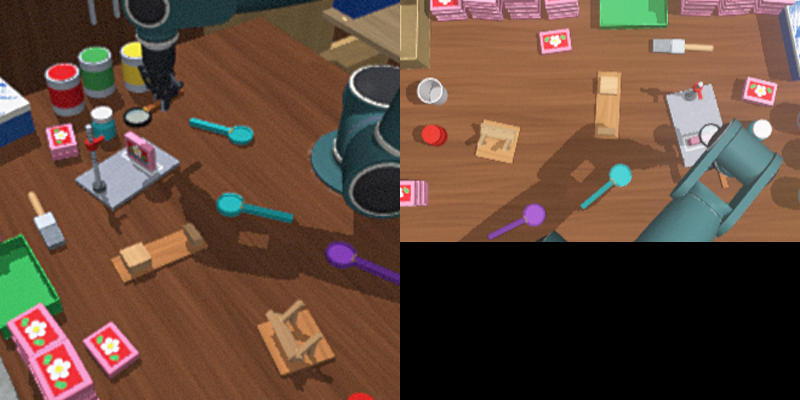

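Everything is in place: the bystanders have not moved, the plaque is standing and the loupe is held still. Handing in.

```bash
python3 -c "
from station import job
print(job.sign_off())"
```

```text
the job is handed in; nothing more can be done
None
```

I stood the plaque upright inside the white outline and released it. I then picked up the loupe by its handle and handed in with it held over the plaque, at 16.9 s. The sign-off gave no verdict.

**Last checks**
- **Plaque:** top centre at (0.470, −0.3025), yaw 12.9°. That matches the outline's centre to about 1 mm and its direction.
- **Lens:** computed at (0.470, −0.302, 0.1457). One millimetre higher, just before the last lowering, it agreed with both views to about 0.3 px. The loupe is level to within about 1°, and the arm was still with only the loupe's weight on the wrist.
- **Bystanders and pointer:** in the last pictures the jars, cup, brush and other plaques looked undisturbed, and so did the pointer.

**What disagreed**
- **Pointer height:** two readings gave about 144–145 mm and 146.5 mm. I held the lens between them, so its height is uncertain by about 1.5 mm.
- **Plaque height in the rack:** the first estimate was about 8 mm too high because of a poor flower centroid. The plaque's corners corrected it before I reached for it.
- **Force:** the wrist force was about 69 N at the end of one call while a finger tipped the plaque upright in the rack. It was near zero at the next reading and under the 120 N limit.

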